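# Move the lift-off splash guard to the yellow wheel's hinge

## Task

Pull back the red-knobbed spring pin of the polishing station with the white wheel so that the guard pops up, lift the guard off, and drop it into the hinge socket of the station with the yellow wheel. Press it gently down until it is fully home and that station's spring pin has snapped back in, with the clear panel closed straight across the front of the yellow wheel. Do not force the guard in its sockets, and leave the other things on the bench alone.

Things in the scene. Friction and masses are not known exactly. Their poses are not given: they have to be found in the camera images.
- station_white: Fixed polishing station with a white wheel; the guard starts here. Origin: on the vertical hinge axis, at bench level; +z up, +x away from the operator, +y to the left. Grey base plate x -55..125, y -45..165 mm, 15 thick. Wheel: 80 mm diameter, 16 thick, centre (70, 78, 65), blue motor beside it up to z = 100. Loose compound block (35 x 25 x 20) on the plate near (100, -15).
- station_yellow: The same station with a yellow wheel, without guard at the start: same sizes and axes. Its hinge sleeve (seat plate, spring pin with knob, lifter, all in one) is height-adjustable and set 0 to 16 mm higher than the white station's, differently each time and not given: feel for it. The sleeve itself does not move in use. (The white one stands at its lowest.)
- station_white_mouth (a point): Middle of the brass seat plate (36 x 36 mm) on top of the white station's hinge socket (48 x 48 mm aluminium block), 75 mm above the bench. The plate's opening is 20 mm square, the vertical bore below it 19 mm square. A sprung lifter in the bore (6 N with the guard home, 3.5 N at its top) pushes a freed guard up about 10 mm.
- station_yellow_mouth (a point): The point on the hinge axis 75 mm above the bench where the seat plate would be at the sleeve's lowest setting; the real seat is 0 to 16 mm higher. The lifter stands up, so the guard must be pressed down the last 12 mm above the seat against it (3 to 7 N, plus the pin's friction).
- pin_white_knob (a point): Middle of the grip of the white station's red pull knob: level cylinder along the station's x, 18 mm diameter, 24 mm long, with a 26 mm flange at its outer end; 84 mm from the hinge axis towards the station's -x, 57 mm above the bench. Pull it towards the station's -x; space beside and above it is free.
- pin_white (a joint): Travel of the white station's spring pin in m: 0 = fully in (locking), 0.010 = its stop. Spring 2 N at 0, 3 N at the stop; with the lifter's load about 3 to 8 N is needed to free it. From about 0.005 the guard is free and pops up; if let go then, the pin's tip rests on the guard's post (about 0.004).
- pin_yellow (a joint): The same for the yellow station's pin. The cone of a post pressed down the bore pushes the pin back to about 0.004 (3 to 8 N downwards); it snaps back to 0 in the post's groove when the guard is within 2 mm of the real seat. A little lower the collar meets the seat plate hard.
- guard: Lift-off guard, about 0.2 kg: vertical steel hinge post with a clear, orange-framed panel. Origin: post's axis at the underside of its 30 mm collar; +z up, panel along +y. Home: origin 0 to 2 mm above the seat (0 = collar on it; let go, the lifter holds it at about 2). Popped up: 12 mm. It turns freely in the bore; its yaw equal to the station's = closed in front of the wheel.
- guard_head (a point): Middle of the guard's square orange head, best gripped here: on the post's axis, 36 mm above the guard's origin. The head is 16 x 16 mm, faces along the guard's x and y, from 6 to 52 mm above the origin.
- guard_foot (a point): Lower end of the guard's post, 46 mm below its origin. Post 18 mm diameter, the lowest 9 mm a cone down to 8 mm; a groove for the pin all round it, 14 to 23 mm below the origin.
- guard_panel (a point): Centre of the guard's panel, 82 mm along the guard's +y from the post's axis. Panel 8 mm thick, 31 to 133 mm from the axis, 41 mm below to 16 mm above the guard's origin, joined to the post by a strap 6 to 16 mm above the origin.
- compound_white: Bystander: reddish brown compound block on the white station's base.
- compound_yellow: Bystander: green compound block on the yellow station's base.
- green_tray: Bystander: small green parts tray, 85 x 60 x 18 mm.
- tweezers: Bystander: steel tweezers lying flat, 125 mm long.
- squeeze_bottle: Bystander: white squeeze bottle with red cap and spout, 70 mm diameter, 190 mm tall.
- loupe: Bystander: black loupe, 34 mm diameter, 30 mm tall.
Not all that is in view belongs to the job. Of the things that look like the guard, the smaller one is meant.

How it is judged (in metres and radians):
On the way, in this order (a step that is already met when the one before it is completed fails the run):
1. the white station's spring pin is pulled back far enough to free the guard (value of joint pin_white above 0.0045 m), for 0.05 s.
2. the guard has been lifted out of the white station's socket (z of guard_foot in the frame of station_white above 0.08 m and angle between guard's own z axis and vertical below 0.5 rad), for 0.1 s.
At the end, for the whole second after the job is handed in: The guard stands upright (0.08 rad) in the yellow station's bore (3 mm), its origin -2 to 19.5 mm above the mouth point and that station's pin snapped into its groove (joint below 2 mm), panel in front of the yellow wheel (yaw within 0.2 rad of the station's), at rest (horizontal distance between station_yellow_mouth and guard below 0.003 m and z of guard in the frame of station_yellow_mouth between -0.002 and 0.0195 m and value of joint pin_yellow below 0.002 m and angle between guard's own z axis and vertical below 0.08 rad and angle between the y axis of guard and the y axis of station_yellow, either way round below 0.2 rad and y of guard_panel in the frame of station_yellow above 0.05 m and linear speed of guard below 0.02 m/s); the robot touches nothing.
It fails at once if the guard was forced or jammed against the white station with more than 60 N (contact force between guard and station_white above 60 N).
It fails at once if the guard was forced or jammed against the yellow station with more than 32 N (contact force between guard and station_yellow above 32 N).
It fails at once if another thing on the bench was moved by more than 20 mm (distance of any of compound_white, compound_yellow, green_tray, tweezers, squeeze_bottle, loupe from where it was at the start of the episode above 0.02 m).
It also fails if it takes over 72 s, if anything falls off the work surface, if the arm or the gripper's body presses on something with over 40 N, if the wrist force passes 120 N, or if a joint passes its speed limit or range.

## Robot

A 6-joint arm with a two-finger parallel gripper is mounted at the origin on the work surface. World frame = base frame: x ahead of the robot, y to its left, z up, the work surface at z = 0. Lengths are in m, angles in degrees, forces in N, time in s.
With the tool pointing down it reaches from about 0.375 to 0.9 m from the base axis. Payload 3.1 kg.
Tool frame: the origin (TCP) lies at the very end of the fingers, on their centre line; the grasp point (between the pads) lies bot.hold_point_z behind it (bot.hold_point_z is the distance from the TCP to the grasp point, in m); z points along the fingers, y is the line along which they close (so a half turn about z gives the same grasp; the last joint's range is limited). The gripper opens to 87 mm and grips with 3 to 60 N. Pads are 19 mm wide; open, the fingers measure 117 mm over their backs; the gripper's body (75 mm by 190 mm) begins 51 mm behind the grasp point.
Start: joints at [-86.946, 30.224, 82.088, -0, 67.689, -10.227], TCP at [0.144, -0.608, 0.223] pointing down, gripper open.
Joint ranges: [-176.69, 176.69], [-43.24, 126.21], [12.49, 139.97], [-82, 262], [0, 151.66], [-163.58, 163.58]. Speed limits (degrees/s): [159.86, 159.86, 180, 180, 180, 180].

## Interface

Orientations are given as a 3x3 rotation matrix whose columns are the frame's x, y, z axes.
In Python, from rig import bot gives the robot as it stands.
- The arm moves only by the tool apply_moves, never from a script. Its argument "plan" is one flat list of numbers, 4 for each row, row after row: the shift along the world's x, y, z normalised to -1 to 1, where 1 is 0.05 m, then the turn about the world's z normalised to -1 to 1, where 1 is 10 degrees. A call has 1 to 12 rows; each row shifts and turns the commanded pose from where the row before left it; what a row does not reach is not made up. A row lasts 1/8 s, in which the tool goes at most 62.5 mm and 10.7 degrees, less where a joint would pass 70% of its speed; a pose out of reach is approached as far as the arm can. A call with a number of a shift or a turn outside -1 to 1 is refused whole. A call with a gripper value outside its range is refused whole. "grip" is the closure, from -1 (fully open) to 1 (shut), so that 0 is half open, set as the call begins (left out, the last holds). The fingers move at their own pace and stop on an object; the grip force is fixed at half the most. Time passes only in rows, so rows that do not move let the fingers close. It gives the time, the measured TCP pose, the force, the opening and the grip force at its end, in the units of the state.
- bot.read_state(): the state, without advancing time (a new reading comes with each control period).
- bot.capture(name): name is "scene" or "top" or "wrist"; returns (picture, depth): 480x640x3 uint8, red, green, blue; 480x640 float32, m along the optical axis (not along the pixel's ray), 0 where there is no reading.
- bot.camera_info(name): a dict with "vertical_fov" (degrees; the focal length in pixels is half the picture's height over the tangent of half this angle, whatever the lens; pixels are square), "cx", "cy" (the principal point, pixels), "rvec" (rotation vector, rad) and "tvec" (3), from world to camera coordinates, as OpenCV has them; the wrist camera has in their place "mount" (4x4, takes a point from camera to tool coordinates, whose origin is the TCP and whose axes are the flange's). Camera axes: x right, y down, z forward; pixel columns grow to the right and rows downward; lengths in m; the calibration is good to about 2 mm. A picture is of the moment at which its call begins: read the wrist's pose just before it. camera_info takes no time and is no camera call.
- bot.hand_in(): hands the job in; it is judged then, once.
Trained networks look in the newest picture that a camera, given by its name, has taken for a name from the list of things; names that differ only in an ending like _2 or _b are one class to them, and where a whole thing is asked for, a point or a joint stands for the part that bears it (a point fixed in the world has none). Each returns a list of dicts, best first, with "p" (0 to 1); they miss things now and then, are a little off and sometimes report something else, mostly with a low value. They report only what shows in the picture. A call takes as long as a camera call. They do not tell look-alikes from the thing itself.
- bot.outline_of(camera, target): "mask" (480x640 bool, what is visible of it) and "xy" ([column, row] as shares, 0 to 1, of the picture: columns of its width, rows of its height, amid what is visible of it).
- bot.pinpoint(camera, target): "xy" ([column, row] as shares, 0 to 1, of the picture: columns of its width, rows of its height: a listed point, or the origin of a listed thing).
The state is a dict: "time_s": time; "joint_positions": joint angles; "qvel": joint speeds; "tau": joint torques, N m; "position": TCP position; "tcp_rot": TCP orientation; "force": force on the tool from outside, world axes, zero at the start; "moment": the same for the moment, N m; "opening": opening from 0.0 (shut) to 1.0 (fully open); "grasp_force": force on a finger pad.
Only numpy, scipy, OpenCV 4.12 (cv2) and the standard library are available. Lean on these libraries where they do the work, as an engineer would, in place of code of your own. Each camera call takes 0.05 s, during which the arm holds its last target. There are 200 camera calls.

## Working session

There is one attempt and no reset: what is moved stays moved. The work goes in short steps, Python scripts to look and compute and a tool call to move; the robot and the scene stay as the last step left them, time stands still between calls to the robot, and variables do not carry over. Pictures are saved under pics/ and viewed, at most 10 in all, crops included, and the job is handed in when it is done.

Besides the shell and the picture viewer there is one more tool, called after "Request:" as a command line: name --argument value ..., lists and objects as JSON in quotes. apply_moves: Moves the arm, as the interface text tells. Its arguments: {"type":"object","properties":{"plan":{"type":"array","items":{"type":"number"}},"grip":{"type":"number"}},"required":["plan"]}

```bash
mkdir -p pics; ls; cat > h.py <<'E'
import numpy as np, cv2
from rig import bot
def cam(n):
    c=bot.camera_info(n); f=240/np.tan(np.radians(c["vertical_fov"])/2)
    if "mount" in c:
        s=bot.read_state(); T=np.eye(4); T[:3,:3]=np.array(s["tcp_rot"]); T[:3,3]=s["position"]
        M=T@np.array(c["mount"]); R=M[:3,:3].T; t=-R@M[:3,3]
    else:
        R=cv2.Rodrigues(np.array(c["rvec"],float))[0]; t=np.array(c["tvec"],float).ravel()
    return f,c["cx"],c["cy"],R,t
def ray(C,u,v):
    f,cx,cy,R,t=C; d=R.T@np.array([(u-cx)/f,(v-cy)/f,1]); return -R.T@t,d
def atz(C,u,v,z):
    o,d=ray(C,u,v); return o+d*(z-o[2])/d[2]
def atd(C,u,v,dep):
    o,d=ray(C,u,v); return o+d*dep
def proj(C,p):
    f,cx,cy,R,t=C; q=R@np.array(p)+t; return f*q[0]/q[2]+cx,f*q[1]/q[2]+cy
E
python3 - <<'E'
from h import *
ims=[]
for n in ["scene","top"]:
    C=cam(n); p,d=bot.capture(n); cv2.imwrite(f"pics/{n}0.png",p[:,:,::-1]); np.save(f"{n}0.npy",d)
    print(n,np.round(ray(C,320,240),3))
    for t in ["station_white","station_yellow","station_white_mouth","station_yellow_mouth","pin_white_knob","guard","guard_head","guard_panel"]:
        for r in bot.pinpoint(n,t)[:3]:
            u,v=r["xy"][0]*640,r["xy"][1]*480
            z={"station_white":0,"station_yellow":0,"station_white_mouth":.075,"station_yellow_mouth":.075,"pin_white_knob":.057,"guard":.075,"guard_head":.111,"guard_panel":.06}[t]
            print(t,round(r["p"],2),round(u),round(v),np.round(atz(C,u,v,z),3))
print(bot.hold_point_z); s=bot.read_state(); print(s)
E
```

```text
pics
scene [[ 1.164  0.127  0.824]
 [-0.627 -0.235 -0.743]]
station_white 0.83 292 259 [ 0.543 -0.171 -0.   ]
station_white 0.66 436 310 [0.561 0.151 0.   ]
station_yellow 0.77 439 310 [ 0.558  0.158 -0.   ]
station_yellow 0.15 332 238 [ 0.454 -0.111  0.   ]
station_white_mouth 0.71 288 237 [ 0.547 -0.175  0.075]
station_yellow_mouth 0.58 449 289 [0.56  0.162 0.075]
pin_white_knob 0.53 294 213 [ 0.461 -0.2    0.057]
guard 0.89 290 239 [ 0.551 -0.17   0.075]
guard 0.7 517 248 [0.409 0.273 0.075]
guard_head 0.69 292 260 [ 0.629 -0.129  0.111]
guard_head 0.67 498 235 [0.423 0.227 0.111]
guard_panel 0.89 547 224 [0.297 0.329 0.06 ]
guard_panel 0.61 330 235 [ 0.498 -0.1    0.06 ]
guard_panel 0.53 293 263 [ 0.596 -0.144  0.06 ]
top [[ 0.471 -0.113  1.143]
 [ 0.066 -0.024 -0.998]]
station_white 0.95 333 244 [ 0.536 -0.174  0.   ]
station_yellow 0.78 201 235 [0.565 0.157 0.   ]
station_yellow_mouth 0.68 191 232 [0.565 0.163 0.075]
station_yellow_mouth 0.24 304 254 [ 0.51  -0.1    0.075]
pin_white_knob 0.47 344 277 [ 0.453 -0.195  0.057]
guard 0.82 144 326 [0.35  0.27  0.075]
guard 0.73 332 2
[... 358 characters left out ...]
599498e-03,
        6.76884693e+01, -1.02272285e+01]), 'qvel': array([-0.10815634,  0.02889829,  0.00361266,  0.02409416, -0.08151366,
       -0.06048075]), 'tau': array([ 4.61488107e-04, -4.39993608e+01, -1.76988173e+01,  6.32589217e-02,
        5.02153113e-02, -1.05165472e-05]), 'position': array([ 0.14363385, -0.60826053,  0.22256914]), 'tcp_rot': array([[ 9.73249442e-01,  2.29751001e-01,  2.16538453e-05],
       [ 2.29751002e-01, -9.73249441e-01, -4.33683514e-05],
       [ 1.11106707e-05,  4.71832164e-05, -9.99999999e-01]]), 'force': array([-0.15381404, -0.29043816,  0.06183353]), 'moment': array([-0.04712222, -0.00404965,  0.01032322]), 'grasp_force': 0.0, 'opening': 1.0016608109041079}
```

```bash
python3 - <<'E'
import cv2
a=cv2.imread("pics/scene0.png");cv2.imwrite("pics/scene0b.png",cv2.resize(a[150:420,160:600],(800,491)))
a=cv2.imread("pics/top0.png");cv2.imwrite("pics/top0b.png",cv2.resize(a[130:430,80:480],(800,600)))
E
```

```text
(no output)
```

View pics/scene0b.png

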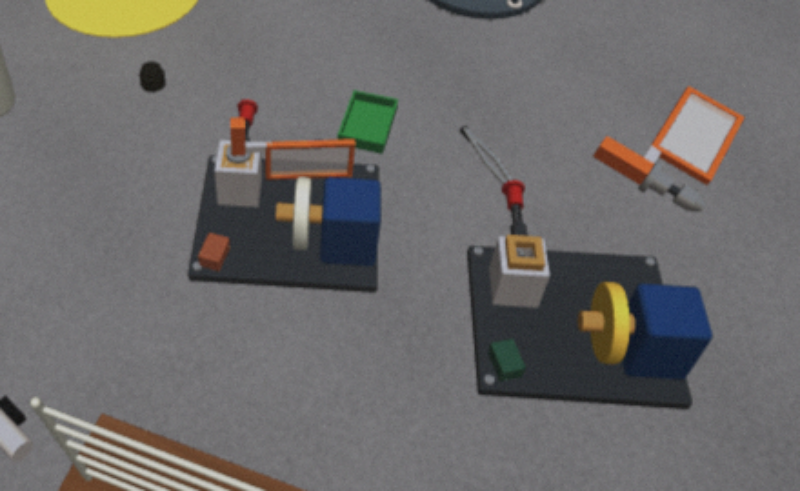

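View pics/top0b.png

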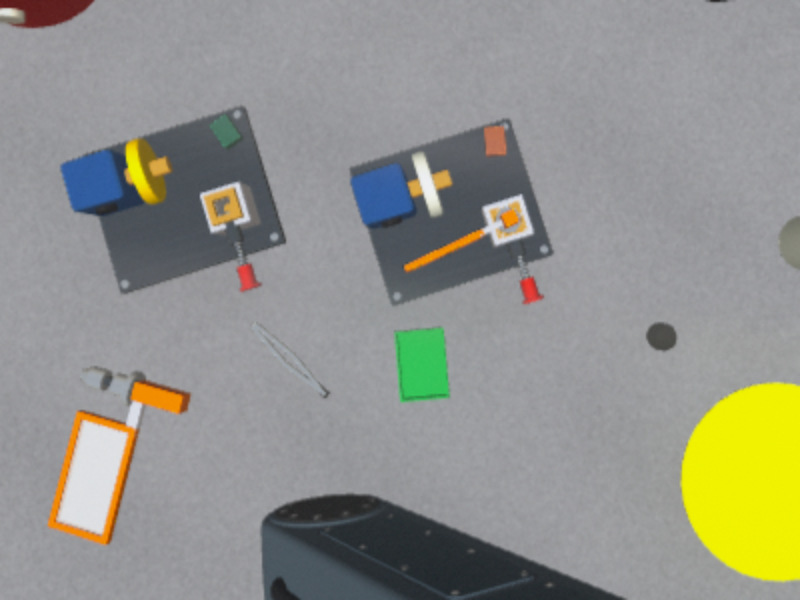

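The top view shows two guard look-alikes. One stands in the white station (full-frame px about 335,240). The other is lying down with a larger panel at about (140,345), beside the tweezers. The smaller one, in the white-wheel socket, is the one meant. I'll confirm it with a close wrist crop after moving in.

Request:
apply_moves --plan '[0.6, 0.9, 0.2, 0.1, 0.6, 0.9, 0.2, 0.1, 0.6, 0.9, 0.2, 0.1, 0.6, 0.9, 0.2, 0.1, 0.6, 0.9, 0.2, 0, 0.6, 0.9, 0.2, 0, 0.6, 0.9, 0.2, 0, 0.6, 0.9, 0.2, 0, 0.6, 0.9, 0, 0, 0, 0, 0, 0, 0, 0, 0, 0]' --grip -1

```text
time_s: 2.28
position: [0.4135, -0.2035, 0.3026]
tcp_rot: [[0.955, 0.298, -0.0], [0.298, -0.955, -0.001], [-0.0, 0.001, -1.0]]
force: [-0.1, -0.5, -0.3]
opening: 1.002
grasp_force: 0.0
```

```bash
python3 - <<'E'
from h import *
C=cam("wrist"); p,d=bot.capture("wrist"); cv2.imwrite("pics/w1.png",p[:,:,::-1]); np.save("w1.npy",d)
Z={"station_white":0,"station_white_mouth":.075,"pin_white_knob":.057,"guard":.077,"guard_head":.113,"guard_panel":.065}
for t in Z:
    for r in bot.pinpoint("wrist",t)[:2]:
        u,v=r["xy"][0]*640,r["xy"][1]*480
        print(t,round(r["p"],2),round(u),round(v),np.round(atz(C,u,v,Z[t]),4))
s=bot.read_state();print(s["time_s"],s["position"],ray(C,320,240))
E
```

```text
station_white 0.92 332 61 [ 0.5439 -0.1696  0.    ]
station_white_mouth 0.71 333 51 [ 0.5436 -0.1697  0.075 ]
pin_white_knob 0.65 329 148 [ 0.4635 -0.1912  0.057 ]
guard 0.88 330 51 [ 0.5431 -0.1677  0.077 ]
guard_head 0.69 334 42 [ 0.5449 -0.1695  0.113 ]
guard_panel 0.74 245 68 [ 0.5086 -0.0984  0.065 ]
2.625 [ 0.41318099 -0.2041045   0.3024665 ] (array([ 0.4932392 , -0.17829788,  0.46549029]), array([-0.28210868, -0.07509102, -0.95656511]))
```

View pics/w1.png

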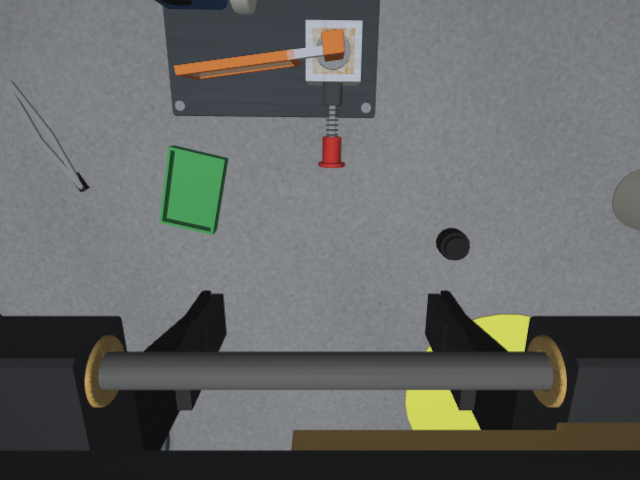

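The close wrist view confirms it: the guard stands in the white station, with its orange head at (333,42), the red knob at (332,150) and the panel running left to (178,70). The tray and loupe are well clear of the knob.

```bash
python3 - <<'E'
from h import *
C=cam("wrist"); p=cv2.imread("pics/w1.png").astype(int)
b,g,r=p[...,0],p[...,1],p[...,2]
# plate lower edge
for name,f in [("edge",None)]:
    gray=p.sum(2)/3; pts=[]
    for u in list(range(185,300,5))+list(range(345,360,5)):
        col=gray[108:128,u]; k=np.argmax(np.diff(col)); pts.append((u,108+k+.5))
    W=np.array([atz(C,u,v,.015)[:2] for u,v in pts]); vx,vy,x0,y0=cv2.fitLine(W.astype(np.float32),cv2.DIST_HUBER,0,.01,.01).ravel()
    if vy<0: vx,vy=-vx,-vy
    print("yaw plate",np.degrees(np.arctan2(-vx,vy)),x0,y0)
m=(r>120)&(g<70)&(b<70); m[:130]=0;m[175:]=0
v,u=np.nonzero(m&(np.arange(640)>300)[None]&(np.arange(640)<360)[None]); print("knob",u.min(),u.max(),v.min(),v.max())
w=[u[v==k] for k in range(v.min(),v.max()+1)]; print([(k.min(),k.max()) for k in w])
for vv in (v.min(),v.max()): print(atz(C,np.mean([w[3].min(),w[3].max()])+.5,vv,.062))
bot.capture("scene"); bot.capture("top")
E
```

```text
yaw plate 16.42273 0.46784398 -0.108204745
knob 319 342 137 167
[(np.int64(324), np.int64(339)), (np.int64(324), np.int64(339)), (np.int64(324), np.int64(339)), (np.int64(324), np.int64(339)), (np.int64(323), np.int64(339)), (np.int64(323), np.int64(339)), (np.int64(323), np.int64(339)), (np.int64(323), np.int64(339)), (np.int64(323), np.int64(339)), (np.int64(323), np.int64(339)), (np.int64(323), np.int64(339)), (np.int64(323), np.int64(339)), (np.int64(323), np.int64(338)), (np.int64(323), np.int64(338)), (np.int64(323), np.int64(338)), (np.int64(323), np.int64(338)), (np.int64(323), np.int64(338)), (np.int64(323), np.int64(338)), (np.int64(323), np.int64(338)), (np.int64(323), np.int64(338)), (np.int64(323), np.int64(338)), (np.int64(323), np.int64(338)), (np.int64(323), np.int64(338)), (np.int64(323), np.int64(338)), (np.int64(323), np.int64(338)), (np.int64(324), np.int64(337)), (np.int64(320), np.int64(330)), (np.int64(319), np.int64(342)), (np.int64(319), np.int64(342)), (np.int64(320), np.int64(341)), (np.int64(325), np.int64(338))]
[ 0.47430734 -0.1915568   0.062     ]
[ 0.4475979  -0.19993212  0.062     ]
```

Request:
apply_moves --plan '[0.5, 0.1, 0, -0.05, 0.49, 0.1, -0.2, -0.04, 0, 0, -0.8, 0, 0, 0, -0.9, 0, 0, 0, -0.9, 0, 0, 0, -0.9, 0, 0, 0, -0.8, 0, 0, 0, -0.4, 0, 0, 0, -0.39, 0, 0, 0, 0, 0]'

```text
time_s: 3.98
position: [0.4624, -0.193, 0.0368]
tcp_rot: [[0.96, 0.282, -0.003], [0.282, -0.96, 0.002], [-0.002, -0.002, -1.0]]
force: [0.4, -0.2, -0.3]
opening: 1.002
grasp_force: 0.0
```

Request:
apply_moves --plan '[0, 0, 0, 0, 0, 0, 0, 0, 0, 0, 0, 0, 0, 0, 0, 0, 0, 0, 0, 0, 0, 0, 0, 0]' --grip 1

```text
time_s: 4.72
position: [0.4631, -0.1933, 0.0381]
tcp_rot: [[0.959, 0.282, 0.0], [0.282, -0.959, -0.0], [0.0, 0.0, -1.0]]
force: [0.3, -0.1, 0.1]
opening: 0.4
grasp_force: 0.0
```

Request:
apply_moves --plan '[0, 0, 0, 0, 0, 0, 0, 0, 0, 0, 0, 0, 0, 0, 0, 0, 0, 0, 0, 0, 0, 0, 0, 0]'

```text
time_s: 5.48
position: [0.4634, -0.194, 0.0381]
tcp_rot: [[0.959, 0.282, 0.001], [0.282, -0.959, -0.001], [0.0, 0.001, -1.0]]
force: [-0.4, -5.0, -2.4]
opening: 0.197
grasp_force: 30.0
```

Request:
apply_moves --plan '[-0.04, -0.015, 0, 0, -0.04, -0.015, 0, 0, -0.04, -0.015, 0, 0, -0.04, -0.015, 0, 0, -0.02, -0.005, 0, 0, 0, 0, 0, 0, 0, 0, 0, 0]'

```text
time_s: 6.35
position: [0.4544, -0.1967, 0.0381]
tcp_rot: [[0.959, 0.282, 0.001], [0.282, -0.959, -0.0], [0.0, 0.001, -1.0]]
force: [4.4, -2.7, -3.8]
opening: 0.195
grasp_force: 29.9
```

```bash
python3 - <<'E'
from h import *
C=cam("wrist"); p,d=bot.capture("wrist"); cv2.imwrite("pics/w2.png",p[:,:,::-1]); np.save("w2.npy",d)
C2=cam("top"); q,_=bot.capture("top"); cv2.imwrite("pics/t2.png",q[:,:,::-1])
for n,c in (("wrist",C),("top",C2)):
  for t,z in (("guard_head",.123),("guard",.087),("pin_white_knob",.057)):
    for r in bot.pinpoint(n,t)[:2]:
        u,v=r["xy"][0]*640,r["xy"][1]*480
        print(n,t,round(r["p"],2),round(u),round(v),np.round(atz(c,u,v,z),4))
s=bot.read_state();print(s["time_s"],s["position"],s["force"])
cv2.imwrite("pics/w2.png",p[:,:,::-1])
E
```

```text
wrist guard_head 0.55 305 60 [ 0.5419 -0.1671  0.123 ]
wrist guard 0.58 319 76 [ 0.5428 -0.1688  0.087 ]
wrist pin_white_knob 0.62 327 337 [ 0.4546 -0.1972  0.057 ]
top guard_head 0.97 167 330 [0.3463 0.201  0.123 ]
top guard_head 0.89 335 240 [ 0.5386 -0.1723  0.123 ]
top guard 0.79 144 325 [0.3528 0.2662 0.087 ]
top guard 0.76 333 238 [ 0.5443 -0.1685  0.087 ]
top pin_white_knob 0.54 195 194 [0.6576 0.158  0.057 ]
6.75 [ 0.45441161 -0.19674782  0.03808519] [ 3.84655248 -2.84478407 -4.25124633]
```

View pics/w2.png

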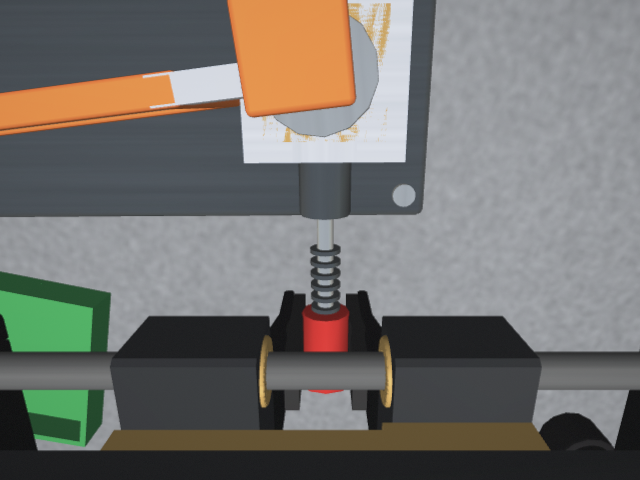

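The knob is held at (326,345) with the pin pulled about 9 mm, and the guard head fills (290,50). I'll check the head-top height by depth.

```bash
python3 - <<'E'
from h import *
C=cam("wrist");d=np.load("w2.npy")
for u,v in [(270,20),(290,50),(320,80),(200,82),(60,108),(110,102)]: print(u,v,np.round(atd(C,u,v,d[v,u]),4))
p=cv2.imread("pics/w2.png").astype(int); m=((p[...,2]>200)&(p[...,1]>110)&(p[...,0]<90)).astype(np.uint8)
n,l,st,ce=cv2.connectedComponentsWithStats(m)
k=l[50,290]; ys,xs=np.nonzero((l==k)&(d>0)); 
P=np.array([atd(C,u,v,d[v,u]) for u,v in zip(xs,ys)]); zt=P[:,2].max();print("top",np.percentile(P[:,2],[50,95]))
T=P[P[:,2]>np.percentile(P[:,2],95)-.006]; print(T.min(0),T.max(0)); r=cv2.minAreaRect((T[:,:2]*1000).astype(np.float32)); print(r)
E
```

```text
270 20 [ 0.5436 -0.1627  0.1403]
290 50 [ 0.541  -0.166   0.1393]
320 80 [ 0.5384 -0.171   0.1397]
200 82 [ 0.533  -0.1443  0.1018]
60 108 [ 0.5184 -0.114   0.1003]
110 102 [ 0.523  -0.1251  0.1007]
top [0.13964563 0.14081404]
[ 0.5311985  -0.17613347  0.13710257] [ 0.54879952 -0.15620621  0.14251468]
((540.8602905273438, -166.29759216308594), (15.079303741455078, 15.773059844970703), 22.919342041015625)
```

Request:
apply_moves --plan '[0.03, 0.01, 0, 0, 0.03, 0.01, 0, 0, 0, 0, 0, 0, 0, 0, 0, 0]'

```text
time_s: 7.25
position: [0.4573, -0.1958, 0.0381]
tcp_rot: [[0.959, 0.282, 0.0], [0.282, -0.959, -0.001], [0.0, 0.001, -1.0]]
force: [3.9, -2.3, -4.0]
opening: 0.199
grasp_force: 29.9
```

Request:
apply_moves --plan '[0, 0, 0, 0, 0, 0, 0, 0, 0, 0, 0, 0, 0, 0, 0, 0, 0, 0, 0.5, 0, 0, 0, 0.9, 0, 0, 0, 0.9, 0, 0, 0, 0.9, 0, 0, 0, 0.4, 0.6, 0, 0, 0, 0, 0, 0, 0, 0]' --grip -1

```text
time_s: 8.62
position: [0.4562, -0.1949, 0.217]
tcp_rot: [[0.925, 0.379, -0.002], [0.379, -0.925, 0.001], [-0.001, -0.002, -1.0]]
force: [0.4, -0.3, 0.4]
opening: 0.998
grasp_force: 0.0
```

```bash
python3 - <<'E'
from h import *
s=bot.read_state();print(s["time_s"],s["position"],s["force"],s["joint_positions"])
C=cam("wrist"); p,d=bot.capture("wrist"); cv2.imwrite("pics/w3.png",p[:,:,::-1]); np.save("w3.npy",d)
q=p.astype(int); m=((q[...,0]>200)&(q[...,1]>90)&(q[...,1]<190)&(q[...,2]<110)).astype(np.uint8)
o=bot.pinpoint("wrist","guard_head")[0]; print(o)
u0,v0=int(o["xy"][0]*640),int(o["xy"][1]*480)
ys,xs=np.nonzero(m); P=np.array([atd(C,u,v,d[v,u]) for u,v in zip(xs,ys)])
T=P[(P[:,2]>.133)]; print(len(T),np.median(T[:,2]),cv2.minAreaRect((T[:,:2]*1000).astype(np.float32)))
r=(q[...,0]>120)&(q[...,1]<70)&(q[...,2]<70); ys,xs=np.nonzero(r); print("red",xs.min(),xs.max(),ys.min(),ys.max(),atz(C,(xs.min()+xs.max())/2+.5,(ys.min()+ys.max())/2,.062))
cv2.imwrite("pics/w3.png",p[:,:,::-1])
E
```

```text
8.625 [ 0.45615176 -0.19494598  0.21699588] [ 0.360909   -0.29137205  0.40285636] [-3.60666614e+01  2.08387119e+01  1.00521656e+02 -7.17932443e-03
  5.87857917e+01  3.16453145e+01]
{'xy': [0.5303, 0.2096], 'p': 0.6}
772 0.1395978188683406 ((521.0670166015625, -190.6482696533203), (82.26446533203125, 19.31891441345215), 50.66943359375)
red 311 339 204 241 [ 0.45694836 -0.1942371   0.062     ]
```

```bash
python3 - <<'E'
from h import *
C=cam("wrist"); p=cv2.imread("pics/w3.png").astype(int); d=np.load("w3.npy")
m=((p[...,2]>200)&(p[...,1]>90)&(p[...,1]<190)&(p[...,0]<110))
ys,xs=np.nonzero(m); P=np.array([atd(C,u,v,d[v,u]) for u,v in zip(xs,ys)])
k=(P[:,2]>.134)&(np.hypot(P[:,0]-.543,P[:,1]+.169)<.02); T=P[k]
W=np.array([atz(C,u+.5,v+.5,.1397)[:2] for u,v in zip(xs[k],ys[k])])
print(len(T),W.mean(0),cv2.minAreaRect((W*1000).astype(np.float32)))
S=P[(P[:,2]>.09)&(P[:,2]<.11)]
if len(S): 
    l=cv2.fitLine(S[:,:2].astype(np.float32),cv2.DIST_HUBER,0,.01,.01).ravel(); print(np.median(S[:,2]),l,np.degrees(np.arctan2(-l[0],l[1])))
r=(p[...,2]>120)&(p[...,1]<70)&(p[...,0]<70); ys,xs=np.nonzero(r)
print([(y,xs[ys==y].min(),xs[ys==y].max()) for y in range(ys.min(),ys.max()+1,3)])
print(bot.read_state()["time_s"])
E
```

```text
766 [ 0.54061195 -0.16609778] ((498.97674560546875, -232.2377166748047), (320.3213806152344, 74.72628784179688), 77.99925231933594)
0.09861926890560069 [ 0.39392117 -0.9191442   0.5103405  -0.09238069] -156.80128
[(204, np.int64(319), np.int64(322)), (207, np.int64(319), np.int64(339)), (210, np.int64(318), np.int64(338)), (213, np.int64(318), np.int64(338)), (216, np.int64(318), np.int64(337)), (219, np.int64(317), np.int64(337)), (222, np.int64(317), np.int64(336)), (225, np.int64(317), np.int64(336)), (228, np.int64(316), np.int64(335)), (231, np.int64(317), np.int64(335)), (234, np.int64(311), np.int64(334)), (237, np.int64(313), np.int64(339)), (240, np.int64(320), np.int64(338))]
8.725
```

Request:
apply_moves --plan '[0.06, 0.83, 0, 0, 0.06, 0.83, 0, 0, 0.06, 0.83, 0, 0, 0.06, 0.83, 0, 0, 0.06, 0.83, 0, 0, 0.06, 0.83, 0, 0, 0.06, 0.83, 0, 0, 0.06, 0.83, 0, 0, 0, 0, 0, 0, 0, 0, 0, 0, 0, 0, 0, 0]'

```text
time_s: 10.1
position: [0.4809, 0.1354, 0.2176]
tcp_rot: [[0.925, 0.379, -0.001], [0.379, -0.925, -0.0], [-0.001, -0.0, -1.0]]
force: [0.5, 0.5, -0.0]
opening: 1.003
grasp_force: 0.0
```

```bash
python3 - <<'E'
from h import *
s=bot.read_state();print(s["time_s"],s["position"])
C=cam("wrist"); p,d=bot.capture("wrist"); cv2.imwrite("pics/w4.png",p[:,:,::-1]); np.save("w4.npy",d); np.save("C4.npy",np.array(C,dtype=object),allow_pickle=True)
for t,z in (("station_yellow_mouth",.075),("station_yellow",0),("pin_yellow",.06)):
    for r in bot.pinpoint("wrist",t)[:2] if t!="pin_yellow" else []:
        u,v=r["xy"][0]*640,r["xy"][1]*480
        print(t,round(r["p"],2),round(u),round(v),np.round(atz(C,u,v,z),4))
a=cv2.imread("pics/w3.png"); b=p[:,:,::-1]
cv2.imwrite("pics/cmp.png",np.hstack([a[30:330,140:540],b[30:330,140:540]]))
E
```

```text
10.1 [0.48090594 0.13541373 0.2175982 ]
station_yellow_mouth 0.66 336 105 [0.566  0.1622 0.075 ]
station_yellow_mouth 0.37 604 299 [ 0.511  -0.0939  0.075 ]
station_yellow 0.62 332 106 [0.5657 0.1639 0.    ]
```

View pics/cmp.png

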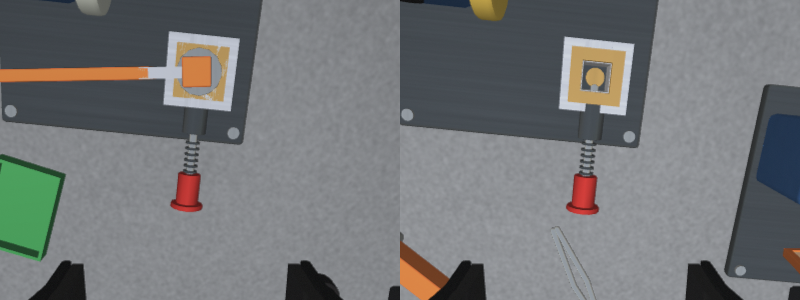

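Left (white station): head at (197,72) and block corners around (201,72). Right (yellow station): brass seat with the open bore at (596,76), tweezers tip at (555,228), well below the knob. Next I measure both stations from these matching views.

```bash
cat > meas.py <<'E'
from h import *
C4=cam("wrist"); d4=np.load("w4.npy"); d3=np.load("w3.npy")
c=bot.camera_info("wrist"); M=np.array(c["mount"])
def C_at(pos,rot):
    T=np.eye(4);T[:3,:3]=rot;T[:3,3]=pos;Q=T@M;R=Q[:3,:3].T;return (C4[0],C4[1],C4[2],R,-R@Q[:3,3])
a=np.radians(22.28);rot=np.array([[np.cos(a),np.sin(a),0],[np.sin(a),-np.cos(a),0],[0,0,-1.]])
C3=C_at([0.45615,-0.19495,0.2170],rot); C4=C_at([0.48091,0.13541,0.2176],rot)
for n,C,d in (("w3",C3,d3),("w4",C4,d4)):
    p=cv2.imread(f"pics/{n}.png"); hsv=cv2.cvtColor(p,cv2.COLOR_BGR2HSV)
    w=((hsv[...,2]>185)&(hsv[...,1]<45)).astype(np.uint8); w[:55]=0; w[150:]=0; w[:,:303]=0; w[:,385:]=0
    pts=cv2.convexHull(np.argwhere(w)[:,::-1].astype(np.float32)); 
    X=np.array([atd(C,u,v,d[v,u]) for v,u in np.argwhere(w)]); z=np.median(X[:,2])
    W=np.array([atz(C,q[0][0]+.5,q[0][1]+.5,z)[:2]*1000 for q in pts]).astype(np.float32)
    print(n,"block",z,cv2.minAreaRect(W))
    r=((p[...,2]>120)&(p[...,1]<70)&(p[...,0]<70)); ys,xs=np.nonzero(r); cut=ys.max()-10
    L=np.array([atz(C,xs[ys==y].mean()+.5,y+.5,.064)[:2] for y in range(ys.min()+5,cut)]); l=cv2.fitLine(L.astype(np.float32),cv2.DIST_HUBER,0,.01,.01).ravel()
    print("knob",L.mean(0),np.degrees(np.arctan(l[1]/l[0])),"inner end",atz(C,xs[ys<ys.min()+5].mean(),ys.min()+1,.064))
    g=p.astype(float).sum(2)/3; E=[]
    for u in range(160,310,4):
        k=np.argmax(np.diff(cv2.blur(g,(3,3))[140:185,u])); E.append(atz(C,u+.5,140+k+1,.015)[:2])
    l=cv2.fitLine(np.array(E,np.float32),cv2.DIST_HUBER,0,.003,.01).ravel(); s=np.sign(l[1]); yaw=np.arctan2(-l[0]*s,l[1]*s)
    nn=np.array([np.cos(yaw),np.sin(yaw)]); print("plate yaw",np.degrees(yaw),"edge dist",nn@l[2:])
    if n=="w4":
        br=(hsv[...,0]>10)&(hsv[...,0]<25)&(hsv[...,1]>90)&(hsv[...,2]>140); br[:55]=0;br[150:]=0;br[:,:303]=0;br[:,385:]=0
        q=np.argwhere(br); q=q[[d[v,u]>0 for v,u in q]]; X=np.array([atd(C,u,v,d[v,u]) for v,u in q]); zz=X[:,2]; print("brass z",np.percentile(zz,[10,50,90]))
        W=np.array([atz(C,u+.5,v+.5,np.median(zz))[:2]*1000 for v,u in q]).astype(np.float32); print(cv2.minAreaRect(W[abs(zz-np.median(zz))<.006]))
    F=np.array([atd(C,u,v,d[v,u]) for v in range(160,180) for u in range(300,312) if d[v,u]>0]); print("floor/plate z",np.median(F[:,2]) if len(F) else 0)
E
python3 meas.py
```

```text
w3 block 0.07596083959246128 ((543.8521118164062, -169.31097412109375), (47.45214080810547, 49.75077819824219), 16.76089859008789)
knob [ 0.46017353 -0.19490745] 14.35821 inner end [ 0.47129385 -0.19043449  0.064     ]
plate yaw 16.60504 edge dist 0.41744393
floor/plate z 0.0014083417152260802
w4 block 0.07382941902677675 ((564.765869140625, 161.87254333496094), (47.69321060180664, 47.67058181762695), 16.61418914794922)
knob [nan nan] nan inner end [0.49329645 0.14214652 0.064     ]
plate yaw 16.711952 edge dist 0.532314
brass z [0.05152704 0.08442086 0.08545374]
((564.6519775390625, 161.89889526367188), (35.63471221923828, 35.43840789794922), 16.596086502075195)
floor/plate z 0.0144789222653742meas.py:16: RuntimeWarning: Mean of empty slice.
  L=np.array([atz(C,xs[ys==y].mean()+.5,y+.5,.064)[:2] for y in range(ys.min()+5,cut)]); l=cv2.fitLine(L.astype(np.float32),cv2.DIST_HUBER,0,.01,.01).ravel()
  ret = ret.dtype.type(ret / rcount)
meas.py:17: RuntimeWarning: invalid value encountered in scalar divide
  print("knob",L.mean(0),np.degrees(np.arctan(l[1]/l[0])),"inner end",atz(C,xs[ys<ys.min()+5].mean(),ys.min()+1,.064))
```

Request:
apply_moves --plan '[0.155, -0.765, 0, 0.09, 0.155, -0.765, 0, 0, 0.155, -0.765, 0, 0, 0.155, -0.765, 0, 0, 0.155, -0.765, 0, 0, 0.155, -0.765, 0, 0, 0.155, -0.765, 0, 0, 0.165, -0.765, 0, 0, 0, 0, -0.5, 0, 0, 0, 0, 0, 0, 0, 0, 0, 0, 0, 0, 0]'

```text
time_s: 11.75
position: [0.544, -0.1693, 0.194]
tcp_rot: [[0.918, 0.396, 0.001], [0.396, -0.918, -0.001], [0.001, 0.001, -1.0]]
force: [0.0, -1.3, -0.2]
opening: 1.0
grasp_force: 0.0
```

```bash
python3 - <<'E'
from h import *
s=bot.read_state();print(s["time_s"],s["position"],np.array(s["tcp_rot"])[:2,0],s["force"])
p,d=bot.capture("wrist"); cv2.imwrite("pics/w5.png",p[:,:,::-1]); np.save("w5.npy",d)
E
```

```text
11.75 [ 0.54402534 -0.16932582  0.19399887] [0.9183114  0.39585754] [ 0.0351119  -1.28205085 -0.17093358]
```

View pics/w5.png

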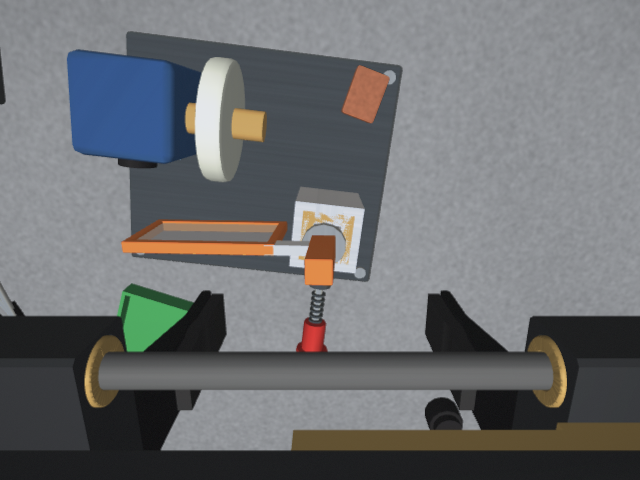

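The head top is at (319,272), between the fingers (centre line u≈326) and tilted slightly towards the panel. I compute its position and then descend.

```bash
python3 - <<'E'
from h import *
C=cam("wrist"); p=cv2.imread("pics/w5.png").astype(int); d=np.load("w5.npy")
s=bot.read_state(); R=np.array(s["tcp_rot"])
def show(n,u,v,z):
    w=atz(C,u,v,z); print(n,np.round(w,4),"in tool",np.round(R.T@(w-s["position"]),4))
show("head top",319.5,272.5,.1397)
for q in ((306,260),(334,261),(332,287),(306,285)): show("corner",*q,.1397)
print([round(float(atd(C,319,v,d[v,319])[2]),4) for v in range(240,286,6)])
E
```

```text
head top [ 0.5413 -0.1669  0.1397] in tool [-0.0016 -0.0034  0.0543]
corner [ 0.5452 -0.1571  0.1397] in tool [ 0.0059 -0.0109  0.0543]
corner [ 0.5508 -0.1716  0.1397] in tool [0.0052 0.0047 0.0543]
corner [ 0.536  -0.1768  0.1397] in tool [-0.0104  0.0036  0.0543]
corner [ 0.5313 -0.1628  0.1397] in tool [-0.0092 -0.0111  0.0543]
[0.1071, 0.1185, 0.1285, 0.1384, 0.1406, 0.1401, 0.1401, 0.1401]
```

Request:
apply_moves --plan '[-0.015, -0.006, -0.6, 0, 0, 0, -0.6, 0, 0, 0, -0.3, 0, 0, 0, -0.2, 0, 0, 0, 0, 0, 0, 0, 0, 0]'

```text
time_s: 12.55
position: [0.5436, -0.1701, 0.1089]
tcp_rot: [[0.919, 0.395, 0.002], [0.395, -0.919, -0.001], [0.001, 0.001, -1.0]]
force: [-0.1, -0.2, 0.3]
opening: 0.997
grasp_force: 0.0
```

Request:
apply_moves --plan '[0, 0, 0, 0, 0, 0, 0, 0, 0, 0, 0, 0, 0, 0, 0, 0, 0, 0, 0, 0, 0, 0, 0, 0, 0, 0, 0, 0, 0, 0, 0, 0, 0, 0, 0, 0, 0, 0, 0, 0, 0, 0, 0, 0]' --grip 1

```text
time_s: 13.92
position: [0.5428, -0.1697, 0.108]
tcp_rot: [[0.919, 0.395, -0.0], [0.395, -0.919, 0.0], [-0.0, -0.0, -1.0]]
force: [0.5, 0.2, 0.7]
opening: 0.179
grasp_force: 29.9
```

Request:
apply_moves --plan '[0, 0, 0.1, 0, 0, 0, 0.2, 0, 0, 0, 0.3, 0, 0, 0, 0.4, 0, 0, 0, 0.5, 0, 0, 0, 0.5, 0, 0, 0, 0, 0, 0, 0, 0, 0]'

```text
time_s: 14.92
position: [0.5422, -0.1695, 0.2078]
tcp_rot: [[0.919, 0.395, -0.001], [0.395, -0.919, 0.0], [-0.001, -0.001, -1.0]]
force: [-0.5, 0.6, -2.0]
opening: 0.184
grasp_force: 29.9
```

```bash
python3 - <<'E'
from h import *
s=bot.read_state();print(s["time_s"],s["position"],s["force"],s["moment"],s["opening"])
C=cam("wrist");p,d=bot.capture("wrist"); cv2.imwrite("pics/w6.png",p[:,:,::-1]); np.save("w6.npy",d)
R=np.array(s["tcp_rot"])
# panel points in tool frame
hsv=cv2.cvtColor(p,cv2.COLOR_RGB2HSV); m=(hsv[...,0]>8)&(hsv[...,0]<16)&(hsv[...,1]>150)&(hsv[...,2]>120)&(d>0)
q=np.argwhere(m); P=np.array([R.T@(atd(C,u,v,d[v,u])-s["position"]) for v,u in q]); k=(P[:,2]<.12)&(P[:,2]>-.03)
P=P[k];q=q[k]; B=P[P[:,1]<-.025]; print(len(P),len(B),B.min(0),B.max(0))
T=B[B[:,2]<B[:,2].min()+.006] if len(B) else B
print(np.percentile(B[:,2],[2,10,50,90]))
E
```

```text
14.925 [ 0.54222861 -0.16954599  0.20784639] [-0.4512131   0.64602133 -1.95105513] [-0.01277616  0.03020299  0.01788002] 0.18350685806487915
7522 5692 [-0.00354091 -0.13276082  0.00273093] [ 0.00684684 -0.03040412  0.06039167]
[0.00388517 0.00445616 0.00566719 0.0560219 ]
```

View pics/w6.png

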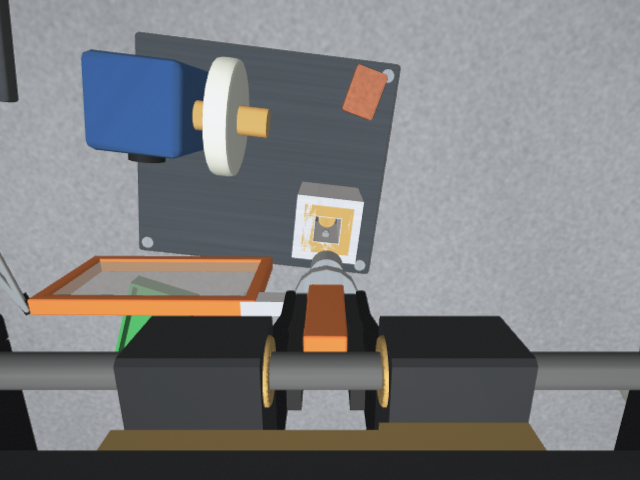

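The guard is out of the white socket and held at the head (325,320). Its panel is on the left at (150,285), and the empty bore shows at (327,228). I check the in-hand yaw and tilt.

```bash
python3 - <<'E'
from h import *
s=bot.read_state(); R=np.array(s["tcp_rot"]); C=cam("wrist");p=cv2.imread("pics/w6.png"); d=np.load("w6.npy")
hsv=cv2.cvtColor(p,cv2.COLOR_BGR2HSV); m=(hsv[...,0]>5)&(hsv[...,0]<18)&(hsv[...,1]>140)&(hsv[...,2]>100)&(d>0)
q=np.argwhere(m); P=np.array([R.T@(atd(C,u,v,d[v,u])-s["position"]) for v,u in q])
k=(P[:,2]<.07)&(P[:,2]>-.01)&(P[:,1]<-.035)&(P[:,1]>-.13); P=P[k]
T=P[P[:,2]<.0085]; print("top n",len(T),"tilt dz/dy",np.polyfit(T[:,1],T[:,2],1))
# top face front/back edges per y
ed=[]
for y in np.arange(-.125,-.04,.005):
    t=T[abs(T[:,1]-y)<.0025]
    if len(t)>5: ed.append((y,np.percentile(t[:,0],3),np.percentile(t[:,0],97)))
ed=np.array(ed); print("xmid vs y",np.polyfit(ed[:,0],ed[:,1:].mean(1),1),ed[:3],ed[-3:])
F=P[P[:,2]>.012]; print("front face: x vs (y,z)",np.linalg.lstsq(np.c_[F[:,1:],np.ones(len(F))],F[:,0],rcond=None)[0],len(F),np.percentile(F[:,2],[2,98]))
E
```

```text
top n 3884 tilt dz/dy [-0.00698964  0.00476587]
xmid vs y [-0.0015881   0.00135333] [[-0.125      -0.0026271   0.00540636]
 [-0.12       -0.00235078  0.00540533]
 [-0.115      -0.00231949  0.00528626]] [[-0.055      -0.00253495  0.00530978]
 [-0.05       -0.00253488  0.00518851]
 [-0.045      -0.0024315   0.00523277]]
front face: x vs (y,z) [-0.00228031  0.01467444  0.00466433] 1239 [0.01375235 0.0590616 ]
```

Request:
apply_moves --plan '[0.045, 0.736, 0, -0.074, 0.045, 0.736, 0, -0.074, 0.045, 0.736, 0, -0.074, 0.045, 0.736, 0, -0.074, 0.045, 0.736, 0, -0.074, 0.045, 0.736, 0, -0.074, 0.045, 0.736, 0, -0.074, 0.045, 0.736, 0, -0.074, 0.045, 0.736, 0, -0.074, 0, 0, 0, 0, 0, 0, 0, 0, 0, 0, 0, 0]'

```text
time_s: 16.48
position: [0.5629, 0.1602, 0.2076]
tcp_rot: [[0.959, 0.285, -0.001], [0.285, -0.959, -0.0], [-0.001, 0.0, -1.0]]
force: [0.1, -0.4, -1.9]
opening: 0.182
grasp_force: 29.9
```

```bash
python3 - <<'E'
from h import *
s=bot.read_state();print(s["time_s"],s["position"],np.degrees(np.arctan2(*np.array(s["tcp_rot"])[[1,0],0])),s["force"],s["moment"],s["opening"])
C=cam("wrist");p,d=bot.capture("wrist"); cv2.imwrite("pics/w7.png",p[:,:,::-1]); np.save("w7.npy",d)
cv2.imwrite("pics/w7c.png",cv2.resize(p[160:360,200:460,::-1],(780,600)))
E
```

```text
16.475 [0.56286607 0.16024342 0.20755729] 16.547686550185684 [ 0.12860287 -0.36598104 -1.86428152] [-0.01854286 -0.00479047  0.0057041 ] 0.1818405585760979
```

View pics/w7c.png

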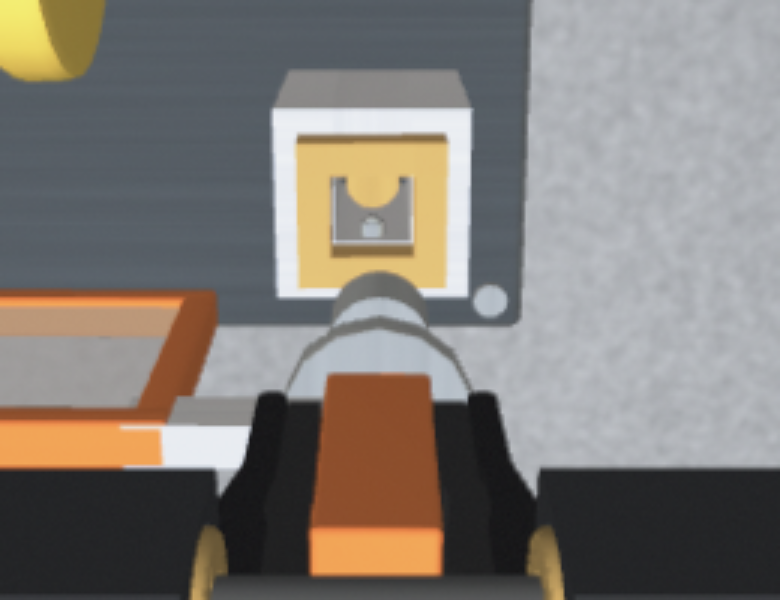

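The post foot (crop 379,300) hangs above and in front of the seat, and the bore is at crop (372,212). I'll compute the lateral alignment from this same picture.

```bash
python3 - <<'E'
from h import *
s=bot.read_state(); R=np.array(s["tcp_rot"]); C=cam("wrist"); d=np.load("w7.npy"); p=cv2.imread("pics/w7.png")
print(s["position"])
def show(n,u,v,z): w=atz(C,u,v,z); print(n,np.round(w,4),np.round(R.T@(w-s["position"]),4))
for z in (.084,.086):show("plate L/R",200+(298+447)/6,160+212/3,z)
hsv=cv2.cvtColor(p,cv2.COLOR_BGR2HSV); br=(hsv[...,0]>10)&(hsv[...,0]<28)&(hsv[...,1]>90)&(hsv[...,2]>150)&(d>0); br[:195]=0;br[258:]=0;br[:,:290]=0;br[:,360:]=0
q=np.argwhere(br); X=np.array([atd(C,u,v,d[v,u]) for v,u in q]); zz=np.median(X[:,2]); k=abs(X[:,2]-zz)<.004
W=np.array([atz(C,u+.5,v+.5,zz)[:2]*1000 for v,u in q[k]]).astype(np.float32); r=cv2.minAreaRect(W); print("plate",zz,r)
w=np.array([r[0][0]/1000,r[0][1]/1000,zz]); print("plate in tool",R.T@(w-s["position"]))
show("post cyl end",200+379/3,160+300/3,.151); show("collar",200+379/3,160+360/3,.188)
show("head bottom mid",200+379/3,160+380/3,.19)
E
```

```text
[0.56302091 0.16024409 0.20776399]
plate L/R [0.5658 0.1622 0.084 ] [ 0.0033 -0.0011  0.1238]
plate L/R [0.5663 0.1623 0.086 ] [ 0.0038 -0.0011  0.1218]
plate 0.08462560388434856 ((564.9845581054688, 162.06002807617188), (35.67268753051758, 35.13555908203125), 16.496475219726562)
plate in tool [ 0.00249966 -0.00119495  0.12313626]
post cyl end [0.5678 0.1613 0.151 ] [0.0049 0.0003 0.0568]
collar [0.5709 0.1623 0.188 ] [0.0081 0.0002 0.0198]
head bottom mid [0.5684 0.1616 0.19  ] [0.0056 0.0002 0.0178]
```

Request:
apply_moves --plan '[0.006, 0.03, -0.4, 0, 0, 0, -0.4, 0, 0, 0, -0.26, 0, 0, 0, 0, 0, 0, 0, 0, 0]'

```text
time_s: 17.15
position: [0.564, 0.1627, 0.1556]
tcp_rot: [[0.958, 0.286, 0.001], [0.286, -0.958, 0.0], [0.001, 0.0, -1.0]]
force: [0.1, -0.1, -1.2]
opening: 0.181
grasp_force: 29.9
```

Request:
apply_moves --plan '[0, 0, -0.06, 0, 0, 0, -0.06, 0, 0, 0, -0.06, 0, 0, 0, -0.06, 0, 0, 0, 0, 0]'

```text
time_s: 17.77
position: [0.5631, 0.1629, 0.1427]
tcp_rot: [[0.958, 0.286, -0.001], [0.286, -0.958, -0.0], [-0.001, -0.0, -1.0]]
force: [-0.5, 0.7, -1.4]
opening: 0.182
grasp_force: 29.9
```

Request:
apply_moves --plan '[0, 0, -0.04, 0, 0, 0, -0.04, 0, 0, 0, -0.04, 0, 0, 0, 0, 0]'

```text
time_s: 18.27
position: [0.5632, 0.1629, 0.1368]
tcp_rot: [[0.958, 0.286, -0.0], [0.286, -0.958, -0.0], [-0.0, -0.0, -1.0]]
force: [0.7, 0.2, -1.9]
opening: 0.178
grasp_force: 29.9
```

Request:
apply_moves --plan '[0, 0, -0.04, 0, 0, 0, -0.04, 0, 0, 0, -0.04, 0, 0, 0, 0, 0]'

```text
time_s: 18.77
position: [0.5634, 0.1629, 0.1309]
tcp_rot: [[0.958, 0.286, -0.0], [0.286, -0.958, -0.0], [-0.0, 0.0, -1.0]]
force: [-0.5, -0.2, -1.5]
opening: 0.181
grasp_force: 29.9
```

Request:
apply_moves --plan '[0, 0, -0.03, 0, 0, 0, -0.03, 0, 0, 0, 0, 0]'

```text
time_s: 19.15
position: [0.5635, 0.1629, 0.1282]
tcp_rot: [[0.958, 0.286, 0.0], [0.286, -0.958, -0.0], [0.0, 0.0, -1.0]]
force: [0.5, -1.7, 1.5]
opening: 0.184
grasp_force: 29.9
```

Request:
apply_moves --plan '[0, 0, -0.03, 0, 0, 0, -0.03, 0, 0, 0, 0, 0]'

```text
time_s: 19.52
position: [0.5634, 0.1628, 0.1247]
tcp_rot: [[0.958, 0.286, -0.0], [0.286, -0.958, -0.0], [-0.0, 0.0, -1.0]]
force: [0.6, -0.8, -0.4]
opening: 0.181
grasp_force: 29.9
```

Request:
apply_moves --plan '[0, 0, -0.03, 0, 0, 0, -0.03, 0, 0, 0, 0, 0]'

```text
time_s: 19.9
position: [0.5634, 0.1628, 0.1216]
tcp_rot: [[0.958, 0.286, -0.0], [0.286, -0.958, -0.0], [-0.0, 0.0, -1.0]]
force: [0.2, -1.1, -1.0]
opening: 0.182
grasp_force: 29.9
```

Request:
apply_moves --plan '[0, 0, -0.02, 0, 0, 0, -0.02, 0, 0, 0, -0.02, 0, 0, 0, 0, 0]'

```text
time_s: 20.4
position: [0.5634, 0.1628, 0.1189]
tcp_rot: [[0.958, 0.286, 0.0], [0.286, -0.958, -0.0], [0.0, 0.0, -1.0]]
force: [0.5, -0.6, 0.9]
opening: 0.177
grasp_force: 29.9
```

Request:
apply_moves --plan '[0, 0, -0.02, 0, 0, 0, -0.02, 0, 0, 0, -0.02, 0, 0, 0, 0, 0]'

```text
time_s: 20.9
position: [0.5635, 0.1629, 0.1163]
tcp_rot: [[0.958, 0.286, 0.0], [0.286, -0.958, -0.0], [0.0, 0.0, -1.0]]
force: [0.4, -1.5, 3.8]
opening: 0.18
grasp_force: 29.9
```

Request:
apply_moves --plan '[0, 0, -0.02, 0, 0, 0, -0.02, 0, 0, 0, 0, 0]'

```text
time_s: 21.28
position: [0.5635, 0.1629, 0.1143]
tcp_rot: [[0.958, 0.286, 0.0], [0.286, -0.958, -0.0], [0.0, 0.0, -1.0]]
force: [-0.3, -1.6, 4.4]
opening: 0.181
grasp_force: 29.9
```

Request:
apply_moves --plan '[0, 0, -0.02, 0, 0, 0, -0.02, 0, 0, 0, -0.02, 0, 0, 0, 0, 0]'

```text
time_s: 21.78
position: [0.5635, 0.1629, 0.1113]
tcp_rot: [[0.958, 0.286, 0.0], [0.286, -0.958, -0.0], [0.0, 0.0, -1.0]]
force: [-0.4, -2.2, 5.2]
opening: 0.179
grasp_force: 29.9
```

Request:
apply_moves --plan '[0, 0, -0.02, 0, 0, 0, -0.02, 0, 0, 0, 0, 0]'

```text
time_s: 22.15
position: [0.5636, 0.1629, 0.1093]
tcp_rot: [[0.958, 0.286, 0.0], [0.286, -0.958, -0.0], [0.0, 0.0, -1.0]]
force: [-1.0, -2.5, 4.5]
opening: 0.182
grasp_force: 29.9
```

Request:
apply_moves --plan '[0, 0, -0.01, 0, 0, 0, -0.01, 0, 0, 0, 0, 0]'

```text
time_s: 22.52
position: [0.5636, 0.1629, 0.1085]
tcp_rot: [[0.958, 0.286, 0.001], [0.286, -0.958, -0.0], [0.0, 0.0, -1.0]]
force: [-0.4, -1.6, 6.1]
opening: 0.184
grasp_force: 29.9
```

Moving in half-millimetre steps now, stopping at a hard rise in force.

Request:
apply_moves --plan '[0, 0, -0.01, 0, 0, 0, 0, 0]'

```text
time_s: 22.78
position: [0.5636, 0.1629, 0.1081]
tcp_rot: [[0.958, 0.286, 0.001], [0.286, -0.958, -0.0], [0.001, 0.0, -1.0]]
force: [-1.1, -1.1, 6.5]
opening: 0.183
grasp_force: 29.9
```

Request:
apply_moves --plan '[0, 0, -0.01, 0, 0, 0, 0, 0]'

```text
time_s: 23.02
position: [0.5635, 0.1629, 0.1074]
tcp_rot: [[0.958, 0.286, 0.0], [0.286, -0.958, -0.0], [0.0, 0.0, -1.0]]
force: [-0.3, -2.1, 5.8]
opening: 0.179
grasp_force: 29.9
```

Request:
apply_moves --plan '[0, 0, -0.01, 0, 0, 0, 0, 0]'

```text
time_s: 23.28
position: [0.5635, 0.1628, 0.1069]
tcp_rot: [[0.958, 0.286, 0.0], [0.286, -0.958, -0.0], [0.0, 0.0, -1.0]]
force: [-0.5, -1.5, 5.4]
opening: 0.183
grasp_force: 29.9
```

Request:
apply_moves --plan '[0, 0, -0.01, 0, 0, 0, 0, 0]'

```text
time_s: 23.52
position: [0.5636, 0.1628, 0.1065]
tcp_rot: [[0.958, 0.286, 0.0], [0.286, -0.958, -0.0], [0.0, 0.0, -1.0]]
force: [-0.6, -1.0, 5.8]
opening: 0.181
grasp_force: 29.9
```

Request:
apply_moves --plan '[0, 0, -0.01, 0, 0, 0, 0, 0]'

```text
time_s: 23.78
position: [0.5635, 0.1628, 0.106]
tcp_rot: [[0.958, 0.286, 0.0], [0.286, -0.958, -0.0], [0.0, 0.0, -1.0]]
force: [-0.6, -1.6, 6.1]
opening: 0.182
grasp_force: 29.9
```

Request:
apply_moves --plan '[0, 0, -0.01, 0, 0, 0, 0, 0]'

```text
time_s: 24.02
position: [0.5636, 0.1628, 0.1055]
tcp_rot: [[0.958, 0.286, 0.0], [0.286, -0.958, -0.0], [0.0, 0.0, -1.0]]
force: [-0.5, -2.1, 6.3]
opening: 0.182
grasp_force: 29.9
```

```bash
python3 - <<'E'
from h import *
s=bot.read_state();print(s["time_s"],s["position"],s["force"])
a,_=bot.capture("scene"); b,_=bot.capture("top"); c,d=bot.capture("wrist"); np.save("w8.npy",d)
for n,x in (("s8",a),("t8",b),("w8",c)): cv2.imwrite(f"pics/{n}.png",x[:,:,::-1])
for n,z in (("s8",.066),("t8",.066)):
    p=cv2.imread(f"pics/{n}.png").astype(int); r=(p[...,2]>110)&(p[...,1]<60)&(p[...,0]<60); C=cam("scene" if n=="s8" else "top")
    k,l,st,ce=cv2.connectedComponentsWithStats(r.astype(np.uint8)); print(n,[(np.round(ce[i]),st[i][4],np.round(atz(C,*ce[i],z),4)) for i in range(1,k) if st[i][4]>15])
x=a[190:390,360:580,::-1]; cv2.imwrite("pics/s8c.png",cv2.resize(x,(660,600)))
E
```

```text
24.025 [0.56356342 0.16283364 0.10549446] [-0.45714739 -2.09265188  6.31887479]
s8 [(array([127., 152.]), np.int32(23), array([ 0.4229, -0.6691,  0.066 ])), (array([139., 163.]), np.int32(169), array([ 0.4462, -0.6173,  0.066 ])), (array([296., 210.]), np.int32(74), array([ 0.4605, -0.1952,  0.066 ])), (array([453., 280.]), np.int32(84), array([0.5287, 0.1665, 0.066 ])), (array([588., 462.]), np.int32(3554), array([0.7949, 0.4151, 0.066 ]))]
t8 [(array([69., 84.]), np.int32(6627), array([0.9294, 0.4588, 0.066 ])), (array([505., 248.]), np.int32(350), array([ 0.517 , -0.5775,  0.066 ])), (array([344., 273.]), np.int32(38), array([ 0.4645, -0.1951,  0.066 ]))]
```

View pics/s8c.png

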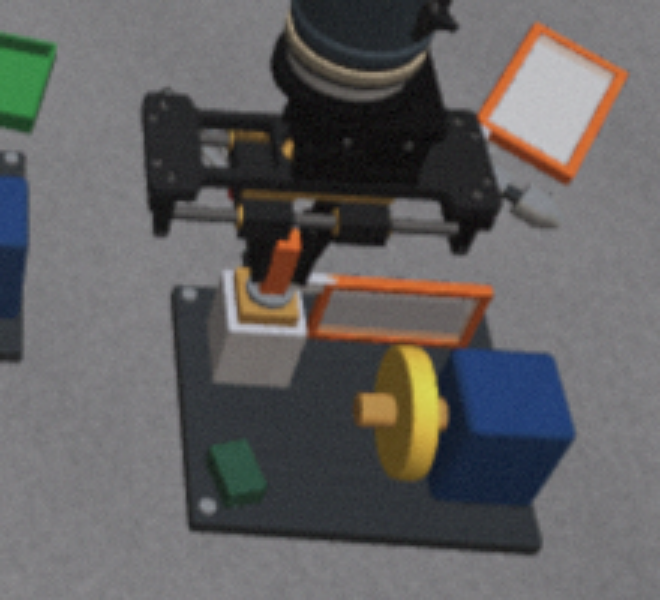

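The collar sits almost on the brass seat (crop 270,290), with the panel straight across the front of the yellow wheel. I keep pressing in half-millimetre steps until the collar is felt.

Request:
apply_moves --plan '[0, 0, -0.01, 0, 0, 0, 0, 0]'

```text
time_s: 24.42
position: [0.5635, 0.1628, 0.1051]
tcp_rot: [[0.958, 0.286, 0.0], [0.286, -0.958, -0.0], [0.0, 0.0, -1.0]]
force: [0.5, -2.1, 7.1]
opening: 0.181
grasp_force: 29.9
```

Request:
apply_moves --plan '[0, 0, -0.01, 0, 0, 0, 0, 0]'

```text
time_s: 24.68
position: [0.5636, 0.1628, 0.105]
tcp_rot: [[0.958, 0.286, 0.001], [0.286, -0.958, -0.0], [0.001, 0.0, -1.0]]
force: [-1.4, -2.3, 7.9]
opening: 0.179
grasp_force: 29.9
```

Request:
apply_moves --plan '[0, 0, -0.01, 0, 0, 0, 0, 0]'

```text
time_s: 24.92
position: [0.5636, 0.1628, 0.105]
tcp_rot: [[0.958, 0.286, 0.001], [0.286, -0.958, -0.0], [0.001, 0.0, -1.0]]
force: [-2.2, -2.2, 11.9]
opening: 0.181
grasp_force: 29.9
```

Request:
apply_moves --plan '[0, 0, 0.02, 0, 0, 0, 0, 0]'

```text
time_s: 25.18
position: [0.5636, 0.1628, 0.1051]
tcp_rot: [[0.958, 0.286, 0.001], [0.286, -0.958, -0.0], [0.001, 0.0, -1.0]]
force: [-0.9, -1.5, 7.9]
opening: 0.179
grasp_force: 29.9
```

Request:
apply_moves --plan '[0, 0, 0.01, 0, 0, 0, 0, 0, 0, 0, 0, 0, 0, 0, 0, 0, 0, 0, 0, 0, 0, 0, 0.2, 0, 0, 0, 0.5, 0, 0, 0, 0.9, 0, -0.2, 0, 0.9, 0, -0.6, 0, 0.4, 0, -0.6, 0, 0, 0, 0, 0, 0, 0]' --grip -1

```text
time_s: 26.68
position: [0.4913, 0.1631, 0.2511]
tcp_rot: [[0.958, 0.287, -0.0], [0.287, -0.958, 0.0], [-0.0, -0.0, -1.0]]
force: [0.5, 0.4, -0.9]
opening: 1.0
grasp_force: 0.0
```

```bash
python3 - <<'E'
from h import *
s=bot.read_state();print(s["time_s"],s["position"],s["force"])
C=cam("wrist"); p,d=bot.capture("wrist"); cv2.imwrite("pics/w9.png",p[:,:,::-1]); np.save("w9.npy",d)
hsv=cv2.cvtColor(p,cv2.COLOR_RGB2HSV); m=(hsv[...,0]>5)&(hsv[...,0]<18)&(hsv[...,1]>140)&(hsv[...,2]>100)&(d>0)
q=np.argwhere(m); P=np.array([atd(C,u,v,d[v,u]) for v,u in q]); P=P[(abs(P[:,0]-.54)<.05)]
T=P[(P[:,2]>.09)&(P[:,2]<.112)&(P[:,1]>.185)]; l=cv2.fitLine(T[:,:2].astype(np.float32),cv2.DIST_HUBER,0,.01,.01).ravel();print("panel top z",np.median(T[:,2]),"yaw",np.degrees(np.arctan(-l[0]/l[1])))
H=P[(P[:,2]>.12)&(P[:,2]<.16)]; print("head top",np.percentile(H[:,2],[50,90]) if len(H) else 0)
r=(p[...,0]>120)&(p[...,1]<70)&(p[...,2]<70); ys,xs=np.nonzero(r)
if len(ys): print("red",xs.min(),xs.max(),ys.min(),ys.max(),atz(C,xs[ys<ys.min()+4].mean(),ys.min()+.5,.075))
cv2.imwrite("pics/w9c.png",cv2.resize(p[20:320,120:520,::-1],(800,600)))
E
```

```text
26.675 [0.49131742 0.16305941 0.2511066 ] [ 0.52279353  0.42474943 -0.85484681]
panel top z 0.10279943741726152 yaw 17.177814
head top [0.13917242 0.14017197]
red 117 364 124 331 [0.56918506 0.16454495 0.075     ]
```

View pics/w9c.png

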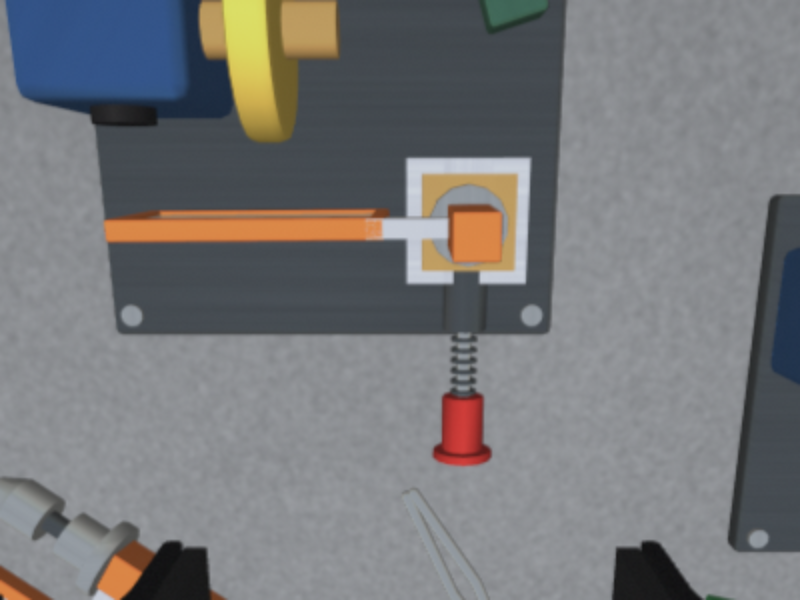

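The released guard stays down: panel top at 102.8 mm, about 2 mm above the seat, square across the wheel. The knob is at crop (462,425). Last check before handing in is the pin travel, compared with the earlier picture taken with the pin fully in.

```bash
python3 - <<'E'
from h import *
C9=cam("wrist"); c=bot.camera_info("wrist"); M=np.array(c["mount"])
a=np.radians(22.28);T=np.eye(4);T[:3,:3]=[[np.cos(a),np.sin(a),0],[np.sin(a),-np.cos(a),0],[0,0,-1.]];T[:3,3]=[0.48091,0.13541,0.2176];Q=T@M;R=Q[:3,:3].T;C4=(C9[0],C9[1],C9[2],R,-R@Q[:3,3])
u=np.array([np.cos(np.radians(16.6)),np.sin(np.radians(16.6))])
for n,C in (("w4",C4),("w9",C9)):
    p=cv2.imread(f"pics/{n}.png").astype(int); r=((p[...,2]>120)&(p[...,1]<70)&(p[...,0]<70)).astype(np.uint8)
    k,l,st,ce=cv2.connectedComponentsWithStats(r)
    for i in range(1,k):
        if st[i][4]>200 and 290<ce[i][0]<380: print(n,ce[i],st[i],"inner end dist",1000*(np.array([.5648,.162])-atz(C,ce[i][0],st[i][1]+.5,.074)[:2])@u,"centroid",1000*(np.array([.5648,.162])-atz(C,*ce[i],.074)[:2])@u)
print(bot.read_state()["time_s"])
E
```

```text
w4 [323.11111111 221.79320988] [312 206  24  33 648] inner end dist 71.67781401572876 centroid 83.48391057337533
w9 [350.48076923 235.36217949] [337 219  28  33 624] inner end dist 69.85369705099689 centroid 83.76315923198818
26.725
```

The knob is back at its fully-in position: centroid 83.8 mm from the hinge axis, against 83.5 mm before. The pin has snapped home, so I hand in.

```bash
python3 -c "
from rig import bot
print(bot.hand_in())"
```

```text
the job is handed in; nothing more can be done
None
```

I handed the job in at about 27 s of the 72 s limit (no verdict came back): the guard is seated in the yellow station, about 2 mm above its seat with the pin back in and the panel square across the yellow wheel, nothing else was touched, and downward force at the wrist read 12 N at most.

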